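# Seal the rusk canister

## Task

Carry the rectangular wooden lid by its grip bar onto the open rectangular stoneware canister, lay it on square, then press it down on the board with the fingertips, corner by corner round the edge, until the gasket is fully home and the board lies flat on the rim all the way round; go back to any corner that has come up again. Press firmly without slamming or forcing it, never push it home by the bar (that bows the lid), and take the hand away at the end. Leave everything else on the counter where it stands.

Things in the scene. Friction and masses are not known exactly. Their poses are not given: they have to be found in the camera images.
- canister: the same open canister as a whole, with the eight small springy lugs inside its lip, two by each corner, that the gasket has to be pushed past; origin under its centre, axes as canister_mouth
- canister_mouth (a point): the open white stoneware canister: a rounded rectangle 130 x 180 mm outside, 100 mm high, walls 9 mm thick, part full of rusks; heavy, it does not move when pressed. This point: centre of its mouth at the height of the rim's top; z up, x along the short sides (130 mm), y along the long ones. The mouth is 112 x 162 mm. Two closed canisters of the same kind stand farther back
- lid: its wooden lid, loose on the counter, right way up, about 0.3 kg: a board 130 x 180 x 12 mm, a plug 15 mm deep below it (106 x 156 mm over its grey silicone gasket, tapering to 99 x 149 mm at the foot) and a grip bar on top. Origin: centre of the plug's underside, on which it stands; x along the short sides, y along the long sides and the bar. Its ends are alike: it fits either way round
- lid_grip (a point): centre of the lid's grip bar, half-way up. The bar is 24 mm wide (lid x), 96 mm long (lid y), 30 mm high and rises from the middle of the board; this point is 15 mm above the board's top, 42 mm above the plug's underside; axes as the lid. Laid on the mouth, the lid first stands on its gasket with the board about 9 mm above the rim; this point is then 36 mm above canister_mouth, and 27 mm when home
- lid_corner0 (a point): point on top of the lid's board, 14 mm in from both edges of a corner, a good place for a fingertip; in the lid's frame 51 mm to -x and 76 mm to -y of lid_grip, 15 mm below it. With the lid home it is 12 mm above canister_mouth (board thickness); with this corner's seal still up, 15 to 27 mm
- lid_corner1 (a point): point on top of the lid's board, 14 mm in from both edges of a corner, a good place for a fingertip; in the lid's frame 51 mm to -x and 76 mm to +y of lid_grip, 15 mm below it. Each corner's seal resists more and more, up to 9 to 21 N, gives, and goes on down until the board stops dead on the rim
- lid_corner2 (a point): point on top of the lid's board, 14 mm in from both edges of a corner, a good place for a fingertip; in the lid's frame 51 mm to +x and 76 mm to +y of lid_grip, 15 mm below it. The lid is stiff: pressing one corner lifts the opposite one, and may pull up again a corner that was home; press that again
- lid_corner3 (a point): point on top of the lid's board, 14 mm in from both edges of a corner, a good place for a fingertip; in the lid's frame 51 mm to +x and 76 mm to -y of lid_grip, 15 mm below it. Over 50 N on the board counts as forcing the lid. The bar is for carrying only: pushing there with over 25 N counts as bowing it
- mug: white mug, 80 mm across, 92 mm high, bystander; origin under its centre
- spoon: wooden spoon, 200 mm long, lying on the counter between the canister's and the lid's places, bystander; origin under its middle
- pepper_mill: dark wooden pepper mill, 56 mm across, 190 mm high, bystander; origin under its centre
- bowl: white bowl, 124 mm across, 58 mm high, bystander; origin under its centre
- jar: glass jar with a wooden cap, 72 mm across, 105 mm high, bystander; origin under its centre
- round_lid: round wooden lid with a knob, 94 mm across, 46 mm high: it belongs to another jar, bystander; origin under its centre
- oil: green glass oil bottle, 60 mm across, 235 mm high, bystander; origin under its centre
Things that resemble listed ones, but are neither listed nor needed, are in the scene too. Leave any green look-alike of the lid alone. What is shaped like the canister but purple is not meant.

How it is judged:
By the outcome, as a careful person would: the job done as asked, in the order asked, and still so for the second after the job is handed in, with the robot touching nothing.
It also fails if it takes over 58 s, if anything falls off the work surface, if the arm or the gripper's body presses on something with over 40 N, if the wrist force passes 120 N, or if a joint passes its speed limit or range.

## Robot

A 7-joint arm with a two-finger parallel gripper is mounted at the origin on the work surface. World frame = base frame: x ahead of the robot, y to its left, z up, the work surface at z = 0. Lengths are in m, angles in rad, forces in N, time in s.
With the tool pointing down it reaches from about 0.425 to 0.95 m from the base axis. Payload 4.7 kg.
Tool frame: the origin (TCP) lies on the front face of the gripper's body, between the roots of the fingers; the fingertips stand 73 mm ahead of it and the grasp point (between the pads) lies 54 mm ahead of it; z points along the fingers, y is the line along which they close (so a half turn about z gives the same grasp; the last joint's range is limited). The gripper opens to 85 mm and grips with 20 to 120 N. Pads are 22 mm wide; open, the fingers measure 114 mm over their backs; the gripper's body (76 mm by 85 mm) begins 54 mm behind the grasp point. The pads swing forward as they close: fully open they stand 13 mm farther back than shut.
Start: joints at [-1.258, 0.469, -0.049, 1.532, 0.024, 1.141, -0.082], TCP at [0.226, 0.636, 0.304] pointing down, gripper open.
Joint ranges: [-2.59, 2.59], [-0.33, 1.99], [-1.39, 1.29], [0.1, 2.45], [-1.04, 4.18], [0.21, 1.99], [-2.66, 2.66]. Speed limits (rad/s): [2.57, 2.57, 3.14, 3.14, 3.14, 3.14, 3.14].

## Interface

Orientations are given as [roll, pitch, yaw] about the fixed x, y, z axes, in that order (R = Rz(yaw) Ry(pitch) Rx(roll)).
In Python, from rig import * gives the robot as it stands.
- The arm moves only by the shell command python3 -m pendant 'ROWS'. ROWS is JSON, a list of rows, each a list of 5 numbers: the shift along the tool's x, y, z in mm, then the turn about the tool's z in rad, then the opening in per cent of the stroke, from 0 (shut) to 100 (fully open). In form: [[x, y, z, twist, fingers], ...]. A call has 1 to 20 rows; each row shifts and turns the commanded pose from where the row before left it, along the tool's axes as they then stand; what a row does not reach is not made up. A row lasts 1/10 s, in which the tool goes at most 50 mm and 8.59 degrees, less where a joint would pass 70% of its speed; a pose out of reach is approached as far as the arm can. A call is refused whole if a number of a shift passes 50 or a number of a turn 0.15, either way. A call with a gripper value outside its range is refused whole. The fingers move at their own pace and stop on an object; the grip force is fixed at half the most. Time passes only in rows, so rows that do not move let the fingers close. It gives the time, the measured TCP pose, the force, the opening and the grip force at its end, in the units of the state.
- get_obs(): the state, without advancing time (a new reading comes with each control period).
- camera(name): name is "scene" or "top" or "wrist"; returns a dict with "frame" (420x560x3 uint8, blue, green, red), "fx", "fy", "cx", "cy" (pixels), "T" (4x4, takes a point from camera to world coordinates). Camera axes: x right, y down, z forward; pixel columns grow to the right and rows downward; lengths in m; the calibration is good to about 2 mm. A picture is of the moment at which its call begins. There is no depth.
- sign_off(): hands the job in; it is judged then, once.
The state is a dict: "clock": time; "qpos": joint angles; "joint_velocities": joint speeds; "effort": joint torques, N m; "tool_pos": TCP position; "tcp_rot": TCP orientation; "ft_force": force on the tool from outside, world axes, zero at the start; "torque": the same for the moment, N m; "grip_width": finger opening in m; "gripper_force": force on a finger pad.
Only numpy, scipy, OpenCV 4.12 (cv2) and the standard library are available. Lean on these libraries where they do the work, as an engineer would, in place of code of your own. Each camera call takes 0.05 s, during which the arm holds its last target. There are 200 camera calls.

## Working session

There is one attempt and no reset: what is moved stays moved. The work goes in short steps, Python scripts to look and compute and a shell command to move; the robot and the scene stay as the last step left them, time stands still between calls to the robot, and variables do not carry over. Pictures are saved under pics/ and viewed, at most 10 in all, crops included, and the job is handed in when it is done.

```bash
ls; mkdir -p pics
python3 - <<'E'
from rig import *
import cv2,numpy as np
o=get_obs();print({k:np.round(v,3) for k,v in o.items()})
for n in("scene","top"):
    c=camera(n);cv2.imwrite(f"pics/{n}0.png",c["frame"]);np.savez(f"{n}0.npz",**c);print(n,c["fx"],c["cx"],c["cy"],np.round(c["T"],3).tolist())
E
```

```text
pics
{'clock': np.float64(0.0), 'qpos': array([-1.258,  0.469, -0.049,  1.534,  0.024,  1.141, -0.082]), 'joint_velocities': array([ 0.   , -0.   , -0.001, -0.002, -0.   ,  0.001, -0.001]), 'effort': array([-0.0000e+00, -5.1031e+01, -4.7000e-02, -2.3771e+01,  1.1000e-02,
        8.0000e-03,  0.0000e+00]), 'tool_pos': array([0.226, 0.636, 0.303]), 'tcp_rot': array([-3.14,  0.  ,  2.8 ]), 'ft_force': array([-0.345, -1.003,  0.29 ]), 'torque': array([0.026, 0.006, 0.002]), 'gripper_force': np.float64(0.0), 'grip_width': np.float64(0.085)}
scene 394.6484721948562 285.1307017455966 209.41595591215312 [[-0.881, 0.358, -0.309, 0.94], [0.473, 0.674, -0.567, 0.784], [0.005, -0.646, -0.764, 1.096], [0.0, 0.0, 0.0, 1.0]]
top 502.7961823459662 287.17777624388924 202.46340697699162 [[0.011, -0.994, 0.106, 0.341], [-1.0, -0.012, -0.009, 0.039], [0.011, -0.106, -0.994, 1.592], [0.0, 0.0, 0.0, 1.0]]
```

View pics/top0.png

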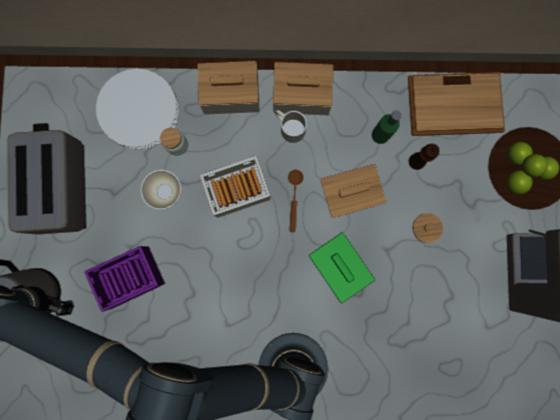

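View pics/scene0.png

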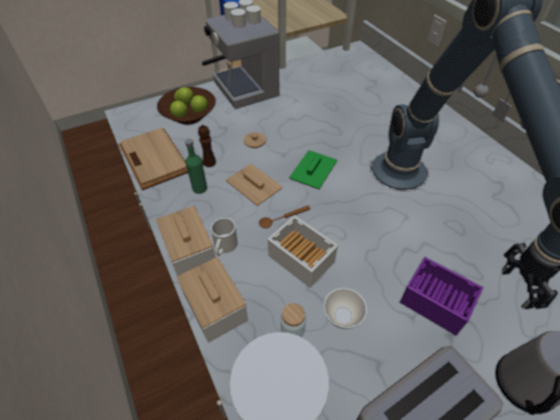

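The top view shows the wooden lid at about (353,190), the open canister with rusks at (235,186) and the spoon between them at (295,200). The green lid at (342,267) and the purple canister at (122,278) are the decoys. Next I'll measure the lid and the canister rim.

```bash
cat > h.py <<'E'
import cv2,numpy as np
def ray(c,p,z):
    p=np.atleast_2d(np.asarray(p,float));T=np.asarray(c["T"])
    d=np.c_[(p[:,0]-c["cx"])/c["fx"],(p[:,1]-c["cy"])/c["fy"],np.ones(len(p))]@T[:3,:3].T
    return T[:3,3]+d*((z-T[2,3])/d[:,2])[:,None]
def proj(c,P):
    T=np.asarray(c["T"]);q=(np.atleast_2d(P)-T[:3,3])@T[:3,:3]
    return q[:,:2]/q[:,2:]*[c["fx"],c["fy"]]+[c["cx"],c["cy"]]
def rect(c,mask,z,near):
    cs,_=cv2.findContours(mask.astype(np.uint8),cv2.RETR_EXTERNAL,cv2.CHAIN_APPROX_NONE)
    cs=[k for k in cs if cv2.contourArea(k)>150]
    k=min(cs,key=lambda k:-cv2.pointPolygonTest(k,near,True))
    W=ray(c,cv2.convexHull(k)[:,0],z)
    (ce,wh,a)=cv2.minAreaRect((W[:,:2]*1000).astype(np.float32))
    return ce,wh,a
E
python3 - <<'E'
from h import *
c=dict(np.load("top0.npz"));f=c["frame"];hsv=cv2.cvtColor(f,cv2.COLOR_BGR2HSV)
for p in[(335,200),(375,180),(215,185),(206,195),(262,195),(240,212),(320,150),(236,230),(235,160)]:print(p,hsv[p[1],p[0]],f[p[1],p[0]])
wood=(hsv[...,1]>70)&(hsv[...,0]<25)&(hsv[...,2]>70)
print(rect(c,wood,.027,(353,190)),rect(c,wood,.02,(353,190)))
b=f.astype(int)
crop=f[140:230,190:400];cv2.imwrite("pics/crop.png",cv2.resize(crop,None,fx=3.8,fy=3.8,interpolation=cv2.INTER_CUBIC))
E
```

```text
(335, 200) [ 16 122 132] [ 69 103 132]
(375, 180) [ 16 125 126] [ 64  97 126]
(215, 185) [ 15 174 116] [ 37  76 116]
(206, 195) [ 90  10 133] [133 133 128]
(262, 195) [ 84   9 146] [145 146 141]
(240, 212) [ 93  17 133] [133 132 124]
(320, 150) [ 96  20 130] [130 128 120]
(236, 230) [ 93  17 135] [135 134 126]
(235, 160) [ 97  18 131] [131 129 122]
((548.6060791015625, -181.70230102539062), (128.93463134765625, 178.26536560058594), 16.583518981933594) ((549.5333251953125, -182.6898651123047), (129.51136779785156, 179.0628204345703), 16.583511352539062)
```

View pics/crop.png

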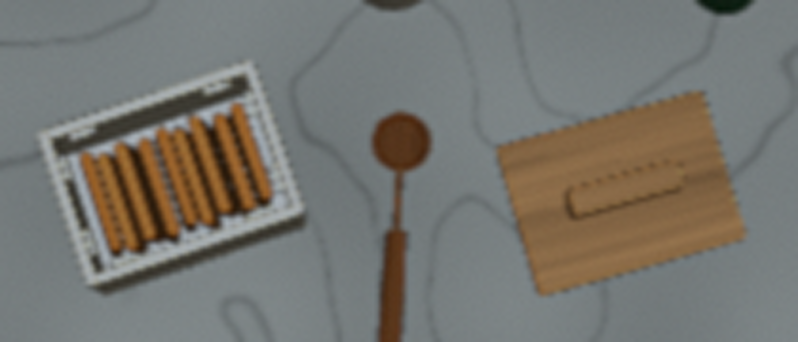

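The enlarged crop shows the canister rim corners clearly, at crop pixels (42,133), (252,62), (305,213) and (92,282). The lid's measured size of 129x178 mm matches the given one. I'll work out the canister pose and the first moves.

```bash
cat >> h.py <<'E'
def shift(o,target):
    from scipy.spatial.transform import Rotation as R
    return np.round(R.from_euler("xyz",o["tcp_rot"]).inv().apply(np.asarray(target)-o["tool_pos"])*1000,1)
E
python3 - <<'E'
from h import *
from rig import *
c=dict(np.load("top0.npz"))
q=np.array([(42,133),(252,62),(305,213),(92,282)])/3.8+[190,140]-.37
W=ray(c,q,.1)[:,:2]*1000
print(W.round(1),cv2.minAreaRect(W.astype(np.float32)),W.mean(0))
w=camera("wrist");o=get_obs();Tt=np.eye(4)
from scipy.spatial.transform import Rotation as R
Tt[:3,:3]=R.from_euler("xyz",o["tcp_rot"]).as_matrix();Tt[:3,3]=o["tool_pos"]
print(np.round(np.linalg.inv(Tt)@w["T"],3),w["fx"]);m=W.mean(0)/1000
print(shift(o,[m[0],m[1],.40]))
for n,p,z in(("oil",(387,127),.1),("mill",(425,157),.1),("mug",(293,126),.09),("spoon",(295,177),0)):print(n,ray(c,p,z).round(3))
E
```

```text
[[580.5 285.1]
 [639.5 120.6]
 [519.6  76.9]
 [463.2 242.6]] ((550.0418090820312, 180.982421875), (127.70869445800781, 175.37753295898438), 19.736736297607422) [550.69864751 181.30267793]
[[-0.001 -0.949 -0.315  0.08 ]
 [ 1.    -0.001 -0.    -0.   ]
 [-0.    -0.315  0.949 -0.07 ]
 [ 0.     0.     0.     1.   ]] 337.3231555361393
[-458.1 -319.4  -96.4]
oil [[ 0.734 -0.276  0.1  ]]
mill [[ 0.643 -0.39   0.1  ]]
mug [[0.736 0.01  0.09 ]]
spoon [[ 0.593 -0.     0.   ]]
```

```bash
python3 -m pendant '[[-38,-26,-12,0,100],[-38,-27,-12,0,100],[-38,-26,-12,0,100],[-38,-27,-12,0,100],[-38,-26,-12,0,100],[-38,-27,-12,0,100],[-38,-26,-12,0,100],[-38,-27,-12,0,100],[-38,-27,0,0,100],[-38,-27,0,0,100],[-39,-27,0,0,100],[-39,-26,0,0,100],[0,0,0,0.13,100],[0,0,0,0.13,100],[0,0,0,0.13,100],[0,0,0,0.13,100],[0,0,0,0.13,100],[0,0,0,0.13,100],[0,0,0,0.11,100],[0,0,0,0,100]]'
python3 - <<'E'
from h import *
from rig import *
w=camera("wrist");np.savez("w1.npz",**w);cv2.imwrite("pics/w1.png",w["frame"])
o=get_obs();print(o["clock"],o["tool_pos"],o["tcp_rot"],o["qpos"].round(2))
c=proj(w,[.55,.181,.1]);print(c)
E
```

```text
clock: 2.15
tool_pos: [0.5506, 0.1819, 0.3996]
tcp_rot: [-3.141, 0.0, 1.91]
ft_force: [-0.1, 0.3, -0.8]
grip_width: 0.086
gripper_force: 0.0
2.2 [0.55061767 0.18199647 0.39962977] [-3.14102328e+00 -2.15665533e-06  1.91219460e+00] [-0.66  0.25  0.34  1.65 -0.08  1.26  0.03]
[[280.33208956 166.13377183]]
```

View pics/w1.png

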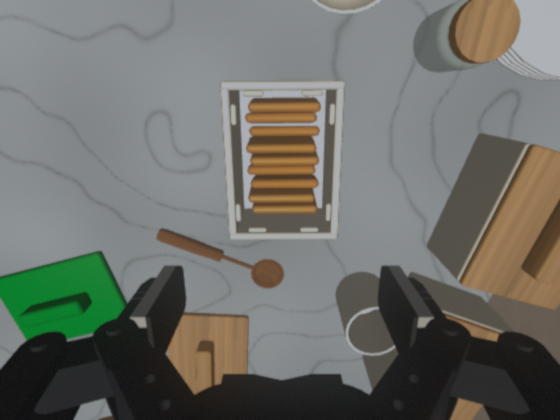

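The wrist view shows the rim square-on, with outer corners near (222,82), (343,82), (337,239) and (230,239). Part of the wooden lid is visible at (205,355).

Run:
```python
from h import *
w=dict(np.load("w1.npz"));f=w["frame"];g=cv2.cvtColor(f,cv2.COLOR_BGR2GRAY)
print(g[150,212:250],g[150,315:352],g[70:100,285],g[225:245,285])
h=f.astype(int);hsv=cv2.cvtColor(f,cv2.COLOR_BGR2HSV)
for t in(165,175,185):
    m=(g>t)&(hsv[...,1]<40);m[:,:200]=0;m[:,360:]=0;m[:60]=0;m[250:]=0
    m=cv2.morphologyEx(m.astype(np.uint8),cv2.MORPH_OPEN,np.ones((3,3)))
    cs,hi=cv2.findContours(m,cv2.RETR_CCOMP,cv2.CHAIN_APPROX_NONE)
    i=max(range(len(cs)),key=lambda i:len(cs[i]) if hi[0][i][3]<0 else 0)
    W=ray(w,cv2.convexHull(cs[i])[:,0],.1)
    print(t,cv2.boundingRect(cs[i]),cv2.minAreaRect((W[:,:2]*1000).astype(np.float32)))
    ho=[k for k in range(len(cs)) if hi[0][k][3]==i and cv2.contourArea(cs[k])>5000]
    for k in ho:
        W=ray(w,cv2.convexHull(cs[k])[:,0],.1);print(" hole",cv2.minAreaRect((W[:,:2]*1000).astype(np.float32)))
```

```text
[144 144 143 144 144 144 143 143 144 144 143 143 142 162 173 174 175 172
 162 139  98  80  79  79  80  79  79  79  81 110 160 173 173 167 142 120
 114 116] [116 152 170 174 174 175 175 173 159 110  85  84  85  85  85  85  85  86
 106 146 167 174 173 175 172 160 139 139 140 140 141 141 141 141 141 141
 141] [135 134 135 135 134 134 133 133 132 129 128 140 162 171 174 175 173 169
 161 154 159 170 174 175 174 173 163 134  89  70] [ 86  86  87  87  86  86  90 109 142 164 172 172 170 162 145 134 132 132
 132 132]
165 (222, 82, 121, 157) ((552.1528930664062, 182.26702880859375), (125.98125457763672, 175.2418975830078), 19.918439865112305)
 hole ((552.0679321289062, 181.74977111816406), (118.41012573242188, 167.60208129882812), 19.66513442993164)Traceback (most recent call last):
  File "<stdin>", line 9, in <module>
ValueError: max() iterable argument is empty
```

```bash
python3 -m pendant '[[-43,-16,0,0,100],[-43,-15,0,0,100],[-43,-16,0,0,100],[-43,-15,0,0,100],[-42,-16,15,0,100],[-43,-15,25,0,100],[-43,-16,30,0,100],[-42,-15,30,0.05,100],[0,0,0,0,100],[0,0,0,0,100]]'
python3 - <<'E'
from h import *
from rig import *
w=camera("wrist");np.savez("w2.npz",**w);f=w["frame"];hsv=cv2.cvtColor(f,cv2.COLOR_BGR2HSV)
o=get_obs();print(o["clock"],o["tool_pos"],o["tcp_rot"],o["qpos"].round(2))
c=proj(w,[.5486,-.1817,.027])[0];print(c)
wood=(hsv[...,1]>70)&(hsv[...,0]<25)&(hsv[...,2]>60)
print(rect(w,wood,.027,tuple(map(float,c))))
k,_=cv2.findContours(wood.astype(np.uint8),0,1);k=max(k,key=lambda k:cv2.pointPolygonTest(k,tuple(map(float,c)),True));print(cv2.boundingRect(k))
cv2.drawContours(f,[k],-1,(0,0,255),1);cv2.imwrite("pics/w2.png",f)
E
```

```text
clock: 3.2
tool_pos: [0.5472, -0.1739, 0.3048]
tcp_rot: [-3.14, -0.001, 1.859]
ft_force: [1.1, 0.9, 0.2]
grip_width: 0.0853
gripper_force: 0.0
3.25 [ 0.54797721 -0.1724867   0.30555513] [ 3.14142808e+00 -6.59451815e-04  1.86160779e+00] [-0.18  0.32  0.52  1.8  -0.18  1.06  0.7 ]
[280.51889268 177.51768653]
((550.4290161132812, -183.1514892578125), (127.63103485107422, 176.48577880859375), 16.4254093170166)
(218, 92, 129, 163)
```

View pics/w2.png

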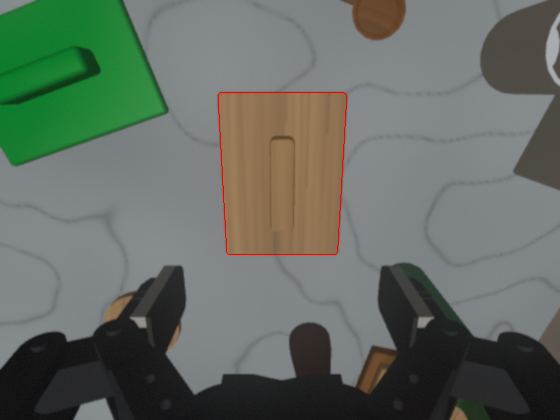

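The wrist image shows the lid outlined cleanly, with the bar at (283,185) and nothing between the open fingers and the bar. Both views agree on its position to 2 mm. I'll descend and grip.

```bash
python3 -m pendant '[[-11,-1,20,0,100],[0,0,40,0,100],[0,0,40,0,100],[0,0,40,0,100],[0,0,30,0,100],[0,0,18,0,100],[0,0,10,0,100],[0,0,0,0,100],[0,0,0,0,100]]'
python3 - <<'E'
from h import *
from rig import *
o=get_obs();print(o["tool_pos"].round(4),o["tcp_rot"].round(3),shift(o,[.5504,-.183,.107]))
E
```

```text
clock: 4.15
tool_pos: [0.5509, -0.1833, 0.1087]
tcp_rot: [3.139, 0.001, 1.861]
ft_force: [-1.3, -0.1, 1.7]
grip_width: 0.0853
gripper_force: 0.0
[ 0.5509 -0.1833  0.1087] [3.139e+00 1.000e-03 1.861e+00] [ 0.5 -0.4  1.7]
```

```bash
python3 -m pendant '[[0,0,1,0,60],[0,0,0,0,20],[0,0,0,0,0],[0,0,0,0,0],[0,0,0,0,0],[0,0,0,0,0],[0,0,0,0,0],[0,0,0,0,0]]'
```

```text
clock: 4.95
tool_pos: [0.5503, -0.184, 0.1071]
tcp_rot: [3.141, 0.0, 1.86]
ft_force: [0.3, 0.7, 6.1]
grip_width: 0.023
gripper_force: 61.1
```

```bash
python3 -m pendant '[[0,0,-15,0,0],[0,0,-35,0,0],[0,0,-40,0,0],[0,0,-40,0,0],[15,5,-30,0,0],[30,9,0,0,0],[35,11,0,0,0],[35,10,0,0,0],[35,11,0,0,0],[35,10,0,0,0],[35,11,0,0,0],[35,10,0,0,0],[35,11,0,0,0],[30,9,0,0,0],[20,6,0,0,0],[10,3,0,-0.056,0],[0,0,0,0,0],[0,0,0,0,0],[0,0,0,0,0]]'
python3 - <<'E'
from h import *
from rig import *
o=get_obs();print(o["clock"],o["tool_pos"].round(4),o["tcp_rot"].round(3),shift(o,[.552,.182,.267]),o["ft_force"],o["qpos"].round(2))
w=camera("wrist");np.savez("w3.npz",**w);f=w["frame"];cv2.imwrite("pics/w3.png",f)
t=camera("top");np.savez("t3.npz",**t);hsv=cv2.cvtColor(f,cv2.COLOR_BGR2HSV)
wood=(hsv[...,1]>70)&(hsv[...,0]<25)&(hsv[...,2]>60)
z=o["tool_pos"][2]-.107+.027
c=tuple(map(float,proj(w,[*o["tool_pos"][:2],z])[0]));print(c);print(rect(w,wood,z,c))
E
```

```text
clock: 6.85
tool_pos: [0.5516, 0.1803, 0.2666]
tcp_rot: [-3.141, 0.001, 1.913]
ft_force: [0.2, -0.3, -2.9]
grip_width: 0.0225
gripper_force: 60.0
6.85 [0.5516 0.1803 0.2666] [-3.141e+00  1.000e-03  1.913e+00] [ 1.5  0.9 -0.4] [ 0.19947717 -0.25439431 -2.8979463 ] [-0.7   0.36  0.4   1.83 -0.17  0.99  0.11]
(280.77361898291343, 260.0864560497277)
((538.9478759765625, 182.556884765625), (148.90237426757812, 164.93910217285156), 19.444494247436523)
```

View pics/w3.png

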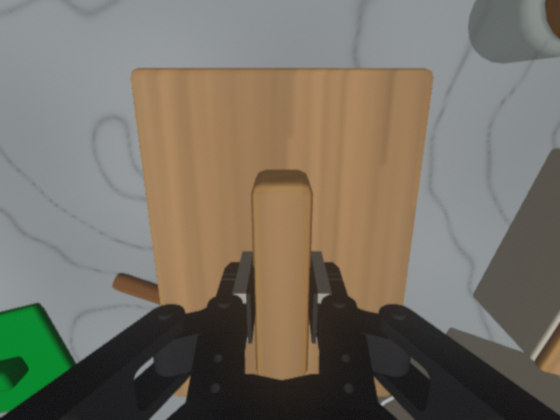

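The lid hangs square in the hand. Its far edge runs from (132,69) to (432,69) and the bar is centred at column 281. I'll check its offset from the tool along that edge and the sides.

Run:
```python
from h import *
from rig import *
o=get_obs();w=dict(np.load("w3.npz"));f=w["frame"];hsv=cv2.cvtColor(f,cv2.COLOR_BGR2HSV)
wood=(hsv[...,1]>70)&(hsv[...,0]<25)&(hsv[...,2]>60)
z=o["tool_pos"][2]-.080
def tool(p):
    W=ray(w,p,z);return np.array([shift(o,q) for q in W])
cols=[160,220,280,340,400];e=tool([(c,np.argmax(wood[40:,c])+39.5) for c in cols])
print("far edge x",e[:,0],"slope",np.polyfit(e[:,1],e[:,0],1)[0])
for r in(90,130,170,210):
    x=np.where(wood[r,100:470])[0]+100;s=tool([(x[0]-.5,r),(x[-1]+.5,r)]);print(r,s[:,1],s[:,1].mean(),np.diff(s[:,1]))
```

```text
far edge x [88.5 88.5 88.4 88.4 88.4] slope -0.0012096774193546135
90 [-62.5  63.4] 0.4499999999999993 [125.9]
130 [-62.6  63.1] 0.25 [125.7]
170 [-62.8  63.3] 0.25 [126.1]
210 [-62.9  62.9] 0.0 [125.8]
```

```bash
python3 -m pendant '[[2,1,10,-0.003,0],[0,0,20,0,0],[0,0,15,0,0],[0,0,8,0,0],[0,0,0,0,0],[0,0,3,0,0],[0,0,3,0,0],[0,0,2,0,0],[0,0,0,0,0]]'
python3 - <<'E'
from h import *
from rig import *
o=get_obs();print(o["tool_pos"].round(4),o["tcp_rot"].round(3),shift(o,[.552,.182,.201]),o["ft_force"].round(1),o["torque"].round(2))
E
```

```text
clock: 7.85
tool_pos: [0.5519, 0.1841, 0.2056]
tcp_rot: [3.142, -0.0, 1.919]
ft_force: [-0.5, 0.5, -2.3]
grip_width: 0.0228
gripper_force: 60.0
[0.5519 0.1841 0.2056] [ 3.142 -0.     1.919] [-2.  -0.6  4.6] [-0.5  0.5 -2.3] [ 0.04  0.   -0.02]
```

```bash
python3 -m pendant '[[-1.5,-0.5,0,0.002,0],[0,0,2,0,0],[0,0,1,0,0],[0,0,0,0,0]]';  python3 -m pendant '[[0,0,1,0,0],[0,0,1,0,0],[0,0,0,0,0]]'
```

```text
clock: 8.25
tool_pos: [0.5519, 0.1825, 0.2024]
tcp_rot: [-3.141, -0.0, 1.917]
ft_force: [-0.3, 0.4, -2.4]
grip_width: 0.0227
gripper_force: 60.0
clock: 8.55
tool_pos: [0.5521, 0.1825, 0.201]
tcp_rot: [3.141, -0.0, 1.917]
ft_force: [-2.6, -0.1, 1.8]
grip_width: 0.0231
gripper_force: 60.7
```

```bash
python3 -m pendant '[[0,0,1,0,0],[0,0,0,0,0],[0,0,0,0,60],[0,0,0,0,100],[0,0,0,0,100],[0,0,-10,0,100],[0,0,-30,0,100],[0,0,-40,0,100],[0,0,-40,0,100],[0,0,-40,0,100],[0,0,0,0,100]]'
python3 - <<'E'
from h import *
from rig import *
o=get_obs();print(o["clock"],o["tool_pos"].round(4),o["tcp_rot"].round(3),o["ft_force"].round(1))
w=camera("wrist");np.savez("w4.npz",**w);f=w["frame"];cv2.imwrite("pics/w4.png",f);s=camera("scene");np.savez("s4.npz",**s)
hsv=cv2.cvtColor(f,cv2.COLOR_BGR2HSV);wood=(hsv[...,1]>70)&(hsv[...,0]<25)&(hsv[...,2]>60)
z=.121
c=tuple(map(float,proj(w,[*o["tool_pos"][:2],z])[0]));print(c);print(rect(w,wood,z,c))
c=s["frame"][200:300,250:360];cv2.imwrite("pics/s4.png",np.vstack([cv2.resize(c,(560,510),interpolation=cv2.INTER_CUBIC)]))
E
```

```text
clock: 9.65
tool_pos: [0.5545, 0.1827, 0.3666]
tcp_rot: [3.129, -0.001, 1.916]
ft_force: [0.7, -0.4, -0.0]
grip_width: 0.0854
gripper_force: 0.0
9.65 [0.5545 0.1827 0.3666] [ 3.129e+00 -1.000e-03  1.916e+00] [ 0.7 -0.4 -0. ]
(277.6425090155634, 177.82119019197785)
((552.3526000976562, 182.99691772460938), (127.40192413330078, 176.9508514404297), 19.712997436523438)
```

View pics/w4.png

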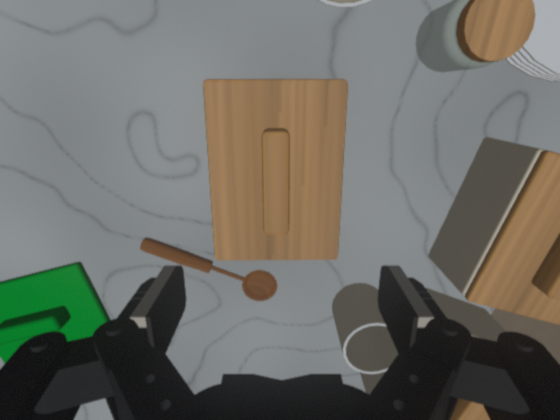

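The lid lies square on the mouth: 19.7° against the canister's 19.8°, and centred to within about 1 mm. Now for the corners, with the fingers shut.

```bash
cat >> h.py <<'E'
def corners(z):
    a=np.radians(19.75);X=np.array([np.cos(a),np.sin(a)]);Y=np.array([-X[1],X[0]])
    return [np.r_[np.array([.552,.1825])+i*.051*X+j*.076*Y,z] for i,j in((-1,-1),(-1,1),(1,1),(1,-1))]
E
python3 - <<'E'
from h import *
from rig import *
o=get_obs();print([shift(o,p).tolist() for p in corners(.2)],o["tool_pos"])
E
```

```text
[[-75.9, -51.8, 160.8], [76.1, -51.6, 160.9], [76.0, 50.4, 161.2], [-76.0, 50.2, 161.1]] [0.55224803 0.18243938 0.36104033]
```

```bash
python3 -m pendant '[[-38,-26,0,0,0],[-38,-26,20,0,0],[0,0,40,0,0],[0,0,40,0,0],[0,0,35,0,0],[0,0,18,0,0],[0,0,0,0,0]]'
python3 - <<'E'
from h import *
from rig import *
o=get_obs();print([shift(o,p).tolist() for p in corners(.194)],o["tool_pos"])
E
```

```text
clock: 10.45
tool_pos: [0.5262, 0.0931, 0.2028]
tcp_rot: [-3.133, -0.0, 1.917]
ft_force: [-0.7, -0.2, -0.5]
grip_width: 0.0002
gripper_force: 0.0
[[-0.5, 3.5, 8.8], [151.5, 3.7, 8.8], [151.4, 105.7, 7.9], [-0.6, 105.5, 7.9]] [0.52624543 0.0930693  0.20279614]
```

```bash
python3 -m pendant '[[0,1,5,0,0],[0,0,2,0,0],[0,0,2,0,0],[0,0,2,0,0],[0,0,1,0,0]]'; python3 -m pendant '[[0,0,2,0,0],[0,0,2,0,0],[0,0,0,0,0]]'
```

```text
clock: 10.95
tool_pos: [0.53, 0.094, 0.195]
tcp_rot: [3.141, -0.0, 1.917]
ft_force: [-0.5, 0.5, 0.5]
grip_width: 0.0004
gripper_force: 0.0
clock: 11.25
tool_pos: [0.53, 0.0938, 0.1909]
tcp_rot: [3.141, -0.0, 1.917]
ft_force: [0.1, 0.2, 3.7]
grip_width: -0.0003
gripper_force: 1.6
```

```bash
python3 -m pendant '[[0,0,1.5,0,0],[0,0,1.5,0,0]]'; python3 -m pendant '[[0,0,1.5,0,0],[0,0,1,0,0]]';  python3 -m pendant '[[0,0,1,0,0],[0,0,1,0,0]]'
```

```text
clock: 11.45
tool_pos: [0.53, 0.0939, 0.188]
tcp_rot: [3.141, -0.0, 1.917]
ft_force: [-0.8, -0.7, 2.5]
grip_width: 0.0
gripper_force: 1.3
clock: 11.65
tool_pos: [0.53, 0.0938, 0.186]
tcp_rot: [3.142, -0.001, 1.917]
ft_force: [-4.5, -1.6, 15.6]
grip_width: -0.0002
gripper_force: 8.2
clock: 11.85
tool_pos: [0.5303, 0.0938, 0.1856]
tcp_rot: [3.141, -0.001, 1.917]
ft_force: [-8.9, -1.5, 27.9]
grip_width: 0.0
gripper_force: 14.0
```

```bash
python3 -m pendant '[[0,0,-10,0,0],[0,0,-14,0,0],[30,0,0,0,0],[45,0,0,0,0],[45,0,0,0,0],[32,0,0,0,0],[0,0,5,0,0],[0,0,3,0,0],[0,0,0,0,0]]'
python3 - <<'E'
from h import *
from rig import *
o=get_obs();print([shift(o,p).tolist() for p in corners(.194)],o["tool_pos"])
E
```

```text
clock: 12.75
tool_pos: [0.4785, 0.2355, 0.1988]
tcp_rot: [-3.141, 0.001, 1.915]
ft_force: [-0.8, -0.8, -0.6]
grip_width: -0.0002
gripper_force: 0.0
[[-150.7, 0.4, 4.9], [1.3, 0.3, 4.8], [1.4, 102.3, 4.7], [-150.6, 102.4, 4.8]] [0.47852322 0.23547347 0.19878429]
```

```bash
python3 -m pendant '[[1,0,3,0,0],[0,0,2,0,0],[0,0,2,0,0],[0,0,1.5,0,0]]'; python3 -m pendant '[[0,0,1.5,0,0],[0,0,1.5,0,0]]';  python3 -m pendant '[[0,0,1,0,0],[0,0,1,0,0]]'
```

```text
clock: 13.15
tool_pos: [0.4784, 0.2373, 0.191]
tcp_rot: [3.141, -0.0, 1.916]
ft_force: [-1.3, -0.1, 6.0]
grip_width: -0.0005
gripper_force: 2.8
clock: 13.35
tool_pos: [0.4784, 0.2375, 0.1882]
tcp_rot: [3.141, -0.0, 1.916]
ft_force: [-1.0, -1.3, 4.7]
grip_width: -0.0002
gripper_force: 2.4
clock: 13.55
tool_pos: [0.4782, 0.2377, 0.1861]
tcp_rot: [3.141, -0.0, 1.916]
ft_force: [-3.3, -2.0, 12.1]
grip_width: 0.0002
gripper_force: 6.3
```

```bash
python3 -m pendant '[[0,0,1,0,0],[0,0,0.5,0,0]]'; python3 -m pendant '[[0,0,1,0,0],[0,0,0.5,0,0]]'
```

```text
clock: 13.75
tool_pos: [0.4783, 0.2377, 0.1859]
tcp_rot: [3.141, -0.001, 1.916]
ft_force: [-6.0, -2.2, 20.6]
grip_width: -0.0001
gripper_force: 9.8
clock: 13.95
tool_pos: [0.4785, 0.2377, 0.1856]
tcp_rot: [3.141, -0.002, 1.916]
ft_force: [-8.5, -3.7, 29.2]
grip_width: -0.0001
gripper_force: 14.7
```

```bash
python3 -m pendant '[[0,0,-14,0,0],[0,0,-18,0,0],[0,30,0,0,0],[0,42,0,0,0],[0,30,0,0,0],[0,0,8,0,0],[0,0,0,0,0]]'
python3 - <<'E'
from h import *
from rig import *
o=get_obs();print([shift(o,p).tolist() for p in corners(.194)],o["tool_pos"])
E
```

```text
clock: 14.65
tool_pos: [0.5731, 0.2721, 0.2047]
tcp_rot: [-3.138, 0.001, 1.917]
ft_force: [0.6, -0.0, -0.1]
grip_width: 0.0004
gripper_force: 0.0
[[-153.1, -101.3, 11.2], [-1.1, -101.1, 11.1], [-1.2, 0.9, 10.7], [-153.2, 0.7, 10.8]] [0.57309083 0.27211185 0.20472316]
```

```bash
python3 -m pendant '[[-1,0,3,0,0],[0,0,2.5,0,0],[0,0,2.5,0,0],[0,0,2,0,0]]'; python3 -m pendant '[[0,0,2,0,0],[0,0,1.5,0,0],[0,0,1.5,0,0]]';  python3 -m pendant '[[0,0,1.5,0,0],[0,0,1,0,0]]'
```

```text
clock: 15.05
tool_pos: [0.5738, 0.2714, 0.1967]
tcp_rot: [-3.142, -0.0, 1.917]
ft_force: [0.6, -0.1, 0.2]
grip_width: 0.0001
gripper_force: 0.0
clock: 15.35
tool_pos: [0.5745, 0.2716, 0.1929]
tcp_rot: [3.141, -0.001, 1.917]
ft_force: [-2.8, -1.5, 8.5]
grip_width: 0.0
gripper_force: 4.5
clock: 15.55
tool_pos: [0.5747, 0.2716, 0.1911]
tcp_rot: [3.14, -0.001, 1.917]
ft_force: [-3.0, -0.7, 10.1]
grip_width: -0.0003
gripper_force: 5.3
```

```bash
python3 -m pendant '[[0,0,1,0,0],[0,0,1,0,0]]'; python3 -m pendant '[[0,0,1,0,0],[0,0,1,0,0]]'; python3 -m pendant '[[0,0,1,0,0],[0,0,1,0,0]]'
```

```text
clock: 15.75
tool_pos: [0.5749, 0.2718, 0.1893]
tcp_rot: [3.139, -0.001, 1.917]
ft_force: [-1.7, 0.4, 10.1]
grip_width: 0.0002
gripper_force: 4.8
clock: 15.95
tool_pos: [0.5749, 0.272, 0.1862]
tcp_rot: [3.139, -0.001, 1.917]
ft_force: [0.7, 0.4, 1.0]
grip_width: -0.0002
gripper_force: 0.7
clock: 16.15
tool_pos: [0.575, 0.2722, 0.1852]
tcp_rot: [3.139, -0.001, 1.917]
ft_force: [-3.0, -0.4, 16.3]
grip_width: 0.0002
gripper_force: 8.3
```

```bash
python3 -m pendant '[[0,0,1,0,0],[0,0,1,0,0]]'; python3 -m pendant '[[0,0,-14,0,0],[0,0,-18,0,0],[-30,0,0,0,0],[-45,0,0,0,0],[-45,0,0,0,0],[-32,0,0,0,0],[0,0,8,0,0],[0,0,0,0,0]]'
python3 - <<'E'
from h import *
from rig import *
o=get_obs();print([shift(o,p).tolist() for p in corners(.194)],o["tool_pos"])
E
```

```text
clock: 16.35
tool_pos: [0.5751, 0.2721, 0.1851]
tcp_rot: [3.139, -0.002, 1.917]
ft_force: [-8.2, -0.9, 27.1]
grip_width: -0.0
gripper_force: 13.5
clock: 17.15
tool_pos: [0.6251, 0.1274, 0.2038]
tcp_rot: [-3.139, -0.0, 1.915]
ft_force: [-0.6, 0.1, -0.4]
grip_width: 0.0002
gripper_force: 0.0
[[0.5, -101.2, 10.1], [152.5, -101.3, 10.1], [152.6, 0.7, 9.8], [0.6, 0.8, 9.8]] [0.62511271 0.12736969 0.20376216]
```

```bash
python3 -m pendant '[[0,0,3,0,0],[0,0,2.5,0,0],[0,0,2.5,0,0],[0,0,2,0,0]]'; python3 -m pendant '[[0,0,2,0,0],[0,0,1.5,0,0],[0,0,1,0,0]]';  python3 -m pendant '[[0,0,1,0,0],[0,0,1,0,0]]'; python3 -m pendant '[[0,0,1,0,0],[0,0,1,0,0]]'
```

```text
clock: 17.55
tool_pos: [0.6256, 0.1294, 0.1949]
tcp_rot: [-3.141, -0.0, 1.918]
ft_force: [0.2, -0.3, 0.2]
grip_width: 0.0004
gripper_force: 0.0
clock: 17.85
tool_pos: [0.6259, 0.1287, 0.1916]
tcp_rot: [3.141, -0.001, 1.917]
ft_force: [-3.0, 0.6, 8.5]
grip_width: 0.0001
gripper_force: 4.4
clock: 18.05
tool_pos: [0.626, 0.1287, 0.1904]
tcp_rot: [3.141, -0.001, 1.917]
ft_force: [-4.0, -0.3, 11.1]
grip_width: -0.0
gripper_force: 5.4
clock: 18.25
tool_pos: [0.6261, 0.1285, 0.1883]
tcp_rot: [3.14, -0.001, 1.917]
ft_force: [-1.5, 0.8, 4.2]
grip_width: 0.0001
gripper_force: 2.0
```

```bash
python3 -m pendant '[[0,0,1,0,0],[0,0,1,0,0]]'; python3 -m pendant '[[0,0,1,0,0],[0,0,1,0,0]]'; python3 -m pendant '[[0,0,1,0,0],[0,0,0.5,0,0]]'
```

```text
clock: 18.45
tool_pos: [0.6259, 0.1285, 0.1847]
tcp_rot: [3.141, -0.0, 1.917]
ft_force: [-2.1, -0.7, 11.8]
grip_width: 0.0001
gripper_force: 5.8
clock: 18.65
tool_pos: [0.6259, 0.1284, 0.1846]
tcp_rot: [-3.142, -0.001, 1.917]
ft_force: [-5.9, -1.4, 18.6]
grip_width: 0.0001
gripper_force: 9.3
clock: 18.85
tool_pos: [0.626, 0.1284, 0.1846]
tcp_rot: [3.141, -0.002, 1.917]
ft_force: [-8.4, -0.9, 23.6]
grip_width: 0.0002
gripper_force: 12.0
```

```bash
python3 -m pendant '[[0,0,-14,0,0],[0,0,-18,0,0],[0,-30,0,0,0],[0,-42,0,0,0],[0,-30,0,0,0],[0,0,14,0,0],[0,0,6,0,0],[0,0,0,0,0]]'; python3 -m pendant '[[0,0,2,0,0],[0,0,1,0,0],[0,0,1,0,0]]'; python3 -m pendant '[[0,0,1,0,0],[0,0,1,0,0]]';python3 -m pendant '[[0,0,1,0,0],[0,0,1,0,0]]'
```

```text
clock: 19.65
tool_pos: [0.5302, 0.0944, 0.1922]
tcp_rot: [-3.14, 0.0, 1.917]
ft_force: [0.2, 0.6, 0.6]
grip_width: 0.0003
gripper_force: 0.0
clock: 19.95
tool_pos: [0.5304, 0.0941, 0.1891]
tcp_rot: [3.141, 0.0, 1.917]
ft_force: [-0.5, 0.2, -0.3]
grip_width: 0.0002
gripper_force: 0.0
clock: 20.15
tool_pos: [0.53, 0.0939, 0.1871]
tcp_rot: [3.141, -0.0, 1.917]
ft_force: [0.4, -0.3, 1.1]
grip_width: 0.0001
gripper_force: 0.0
clock: 20.35
tool_pos: [0.5299, 0.0939, 0.1851]
tcp_rot: [3.141, -0.0, 1.917]
ft_force: [0.4, -0.2, 0.6]
grip_width: -0.0001
gripper_force: 0.0
```

```bash
python3 -m pendant '[[0,0,1,0,0],[0,0,1,0,0]]'; python3 -m pendant '[[0,0,1,0,0],[0,0,1,0,0]]';python3 -m pendant '[[0,0,1,0,0],[0,0,1,0,0]]'
```

```text
clock: 20.55
tool_pos: [0.53, 0.0939, 0.1846]
tcp_rot: [-3.141, -0.001, 1.917]
ft_force: [-6.7, -1.0, 19.0]
grip_width: 0.0001
gripper_force: 9.5
clock: 20.75
tool_pos: [0.5301, 0.0938, 0.1845]
tcp_rot: [-3.142, -0.002, 1.917]
ft_force: [-12.1, -2.3, 33.5]
grip_width: 0.0001
gripper_force: 16.9
clock: 20.95
tool_pos: [0.5301, 0.0938, 0.1844]
tcp_rot: [3.141, -0.004, 1.916]
ft_force: [-16.2, -1.4, 48.1]
grip_width: 0.0001
gripper_force: 24.3
```

Corner 0 stops dead at 0.1845 and is home. That last push reached 48 N, close to the limit, so I'll keep the next ones gentler. Corner 1 again.

```bash
python3 -m pendant '[[0,0,-10,0,0],[0,0,-14,0,0],[30,0,0,0,0],[45,0,0,0,0],[45,0,0,0,0],[32,0,0,0,0],[0,0,8,0,0],[0,0,6,0,0],[0,0,0,0,0]]'; python3 -m pendant '[[0,0,2,0,0],[0,0,1,0,0],[0,0,0,0,0]]'
```

```text
clock: 21.85
tool_pos: [0.4782, 0.2353, 0.1882]
tcp_rot: [-3.139, 0.001, 1.915]
ft_force: [0.4, 0.1, 0.6]
grip_width: 0.0004
gripper_force: 0.0
clock: 22.15
tool_pos: [0.4786, 0.2361, 0.1861]
tcp_rot: [-3.142, 0.0, 1.915]
ft_force: [-0.2, -1.1, 0.5]
grip_width: -0.0005
gripper_force: 0.0
```

```bash
python3 -m pendant '[[0,0,1,0,0],[0,0,1,0,0]]'
```

```text
clock: 22.35
tool_pos: [0.4786, 0.2367, 0.1847]
tcp_rot: [3.141, -0.0, 1.916]
ft_force: [-3.5, -0.9, 10.0]
grip_width: -0.0003
gripper_force: 5.2
```

```bash
python3 -m pendant '[[0,0,1,0,0],[0,0,1,0,0]]'
```

```text
clock: 22.55
tool_pos: [0.4787, 0.2367, 0.1846]
tcp_rot: [-3.141, -0.001, 1.916]
ft_force: [-7.3, -4.8, 26.7]
grip_width: 0.0001
gripper_force: 13.0
```

Corner 1 is home too, dead at 0.1846. Corners 2 and 3 again.

```bash
python3 -m pendant '[[0,0,-14,0,0],[0,0,-14,0,0],[0,30,0,0,0],[0,42,0,0,0],[0,30,0,0,0],[0,0,14,0,0],[0,0,7,0,0],[0,0,1,0,0],[0,0,0,0,0]]'; python3 -m pendant '[[0,0,1,0,0],[0,0,1,0,0],[0,0,0,0,0]]'
```

```text
clock: 23.45
tool_pos: [0.5732, 0.2712, 0.1879]
tcp_rot: [-3.14, -0.0, 1.917]
ft_force: [-1.0, 0.2, 0.3]
grip_width: 0.0
gripper_force: 0.0
clock: 23.75
tool_pos: [0.5741, 0.2715, 0.1865]
tcp_rot: [3.141, -0.0, 1.917]
ft_force: [0.0, -0.4, 0.1]
grip_width: -0.0
gripper_force: 0.0
```

```bash
python3 -m pendant '[[0,0,1,0,0],[0,0,1,0,0]]'
```

```text
clock: 23.95
tool_pos: [0.5743, 0.2715, 0.1848]
tcp_rot: [3.141, -0.0, 1.917]
ft_force: [-2.4, -0.9, 8.6]
grip_width: 0.0002
gripper_force: 4.2
```

```bash
python3 -m pendant '[[0,0,1,0,0],[0,0,1,0,0]]'; python3 -m pendant '[[0,0,-14,0,0],[0,0,-12,0,0],[-30,0,0,0,0],[-45,0,0,0,0],[-45,0,0,0,0],[-32,0,0,0,0],[0,0,14,0,0],[0,0,6,0,0],[0,0,0,0,0]]'
```

```text
clock: 24.15
tool_pos: [0.5744, 0.2715, 0.1847]
tcp_rot: [3.142, -0.001, 1.917]
ft_force: [-6.8, -1.6, 20.2]
grip_width: -0.0002
gripper_force: 9.7
clock: 25.05
tool_pos: [0.6248, 0.1301, 0.1869]
tcp_rot: [-3.139, -0.001, 1.919]
ft_force: [-0.8, 0.7, -0.2]
grip_width: 0.0
gripper_force: 0.0
```

```bash
python3 -m pendant '[[0,0,1,0,0],[0,0,1,0,0],[0,0,0,0,0]]'
```

```text
clock: 25.35
tool_pos: [0.6257, 0.1294, 0.1863]
tcp_rot: [3.141, -0.0, 1.918]
ft_force: [-0.1, -0.4, -0.6]
grip_width: 0.0003
gripper_force: 0.0
```

```bash
python3 -m pendant '[[0,0,1,0,0],[0,0,1,0,0],[0,0,0,0,0]]'; python3 -m pendant '[[0,0,1,0,0],[0,0,1,0,0]]'
```

```text
clock: 25.65
tool_pos: [0.6259, 0.1288, 0.1848]
tcp_rot: [3.141, -0.001, 1.917]
ft_force: [-1.0, -0.5, 4.0]
grip_width: 0.0001
gripper_force: 2.0
clock: 25.85
tool_pos: [0.626, 0.1287, 0.1846]
tcp_rot: [3.141, -0.001, 1.917]
ft_force: [-6.4, 0.3, 19.6]
grip_width: -0.0001
gripper_force: 10.0
```

All four corners meet the fingertip at 0.1845–0.1848 and are flat. I'll retreat and check.

```bash
python3 -m pendant '[[0,0,-15,0,0],[0,0,-30,0,0],[0,0,-40,0,0],[0,0,-40,0,0],[0,0,-40,0,0],[20,-20,-20,0,0],[30,-30,0,0,0],[25,0,0,0,0],[0,0,0,0,0],[0,0,0,0,0]]'
python3 - <<'E'
from h import *
from rig import *
o=get_obs();print(o["tool_pos"],o["ft_force"].round(1))
w=camera("wrist");f=w["frame"];s=camera("scene");t=camera("top")
hsv=cv2.cvtColor(f,cv2.COLOR_BGR2HSV);wood=(hsv[...,1]>70)&(hsv[...,0]<25)&(hsv[...,2]>60)
c=tuple(map(float,proj(w,[.552,.1825,.112])[0]));print(rect(w,wood,.112,c))
a=cv2.resize(s["frame"][130:340,200:400],(400,420),interpolation=cv2.INTER_CUBIC)
b=cv2.resize(f,(400,300));b=np.vstack([b,np.zeros((120,400,3),np.uint8)])
cv2.imwrite("pics/fin.png",np.hstack([a,b]))
E
```

```text
clock: 26.85
tool_pos: [0.5534, 0.1823, 0.3674]
tcp_rot: [3.141, 0.0, 1.918]
ft_force: [0.9, -0.5, 0.4]
grip_width: -0.0002
gripper_force: 0.0
[0.55336287 0.18225444 0.36744118] [ 0.9 -0.5  0.4]
((552.3036499023438, 183.44497680664062), (127.61302185058594, 177.2912139892578), 19.57498550415039)
```

View pics/fin.png

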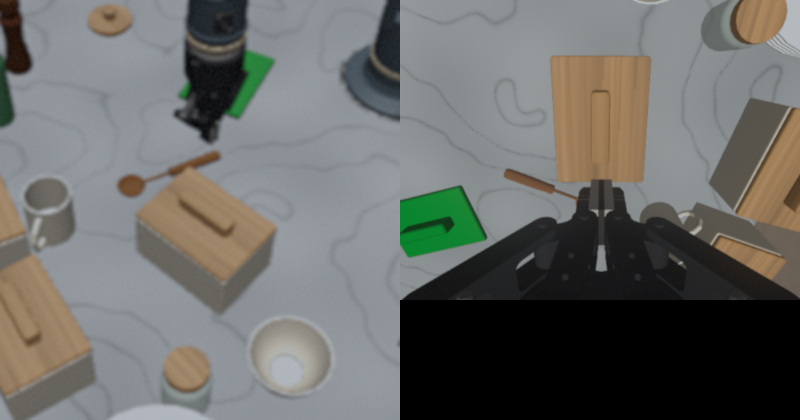

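The picture shows the board flat on the rim with no gap round the edge. The other objects stand where they were, and the hand is clear above. Handing in.

```bash
python3 -c "
from rig import *
print(sign_off())"
```

```text
the job is handed in; nothing more can be done
None
```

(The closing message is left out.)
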